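Start the hold-down screw in the carving vise's deep bolt well

ROBOT

A 6-joint arm with a two-finger parallel gripper is mounted at the origin on the work surface. World frame = base frame: x ahead of the robot, y to its left, z up, the work surface at z = 0. Lengths are in mm, angles in rad, forces in N, time in s.
With the tool pointing down it reaches from about 275 to 750 mm from the base axis. Payload 10.2 kg.
Tool frame: the origin (TCP) lies midway between the tips of the shut fingers; the grasp point (between the pads) lies 19 mm behind it; z points along the fingers, y is the direction in which the jaws open and shut (so a half turn about z gives the same grasp; the last joint's range is limited). The gripper opens to 85 mm and grips with 20 to 120 N. Pads are 22 mm wide; open, the fingers measure 114 mm over their backs; the gripper's body (76 mm by 85 mm) begins 54 mm behind the grasp point. The pads swing forward as they close: fully open they stand 13 mm farther back than shut.
Start: joints at [1.019, 0.313, 1.498, -0, 1.331, -0.223], TCP at [169.539, 496.878, 231.294] pointing down, gripper open.
Joint ranges: [-2.94, 2.94], [-0.97, 2.17], [0.19, 2.56], [-1.23, 4.37], [0.02, 3.11], [-2.88, 2.88]. Speed limits (rad/s): [2.39, 2.39, 3.01, 3.14, 3.14, 3.14].

INTERFACE

Orientations are given as a unit quaternion [w, x, y, z].
In Python, from rig import sense, optics, ctrl gives the robot as it stands.
- The arm moves only by the tool play_rows, never from a script. Its argument "plan" is a list of rows, each a list of 7 numbers: the shift along the world's x, y, z in mm, then the turn, a rotation vector about the world's x, y, z in rad, then the opening, from -1 (shut) to 1 (fully open), so that 0 is half open. A call has 1 to 5 rows; each row shifts and turns the pose as measured when the row begins; what a row does not reach is not made up. A row lasts 1/12 s, in which the tool goes at most 41.7 mm and 7.16 degrees, less where a joint would pass 70% of its speed; a pose out of reach is approached as far as the arm can. A call is refused whole if a number of a shift passes 41.7 or a number of a turn 0.125, either way. A call with a gripper value outside its range is refused whole. The fingers move at their own pace and stop on an object; "grip_force" is the grip in N (left out, the last holds). Time passes only in rows, so rows that do not move let the fingers close. It gives the time, the measured TCP pose, the force and the opening at its end, in the units of the state.
- sense(): the state, without advancing time (a new reading comes with each control period).
- optics.capture(name): name is "scene" or "side" or "wrist"; returns a dict with "img" (384x512x3 uint8, blue, green, red), "fx", "fy", "cx", "cy" (pixels), "world_to_cam" (4x4, takes a point from world to camera coordinates). Camera axes: x right, y up, looking along -z (the intrinsics and any distortion apply to the point x, -y, -z); pixel columns grow to the right and rows downward; lengths in mm; the calibration is good to about 2 mm. A picture is of the moment at which its call begins. There is no depth.
- ctrl.finish_job(): hands the job in, once; it reports no verdict.
The state is a dict: "time_s": time; "joints": joint angles; "dq": joint speeds; "tau": joint torques, N m; "eef_pos": TCP position; "ee_rot": TCP orientation; "force": force on the tool from outside, world axes, zero at the start; "wrist_torque": the same for the moment, N m; "grip_width": opening from 0.0 (shut) to 1.0 (fully open).
Only numpy, scipy, OpenCV 4.12 (cv2) and the standard library are available. Lean on these libraries where they do the work, as an engineer would, in place of code of your own. Each camera call takes 0.05 s, during which the arm holds its last target. There are 200 camera calls.

TASK

Fasten the carving vise down: take the red-winged hold-down screw out of its wooden stand, lower it into the deep bolt well of the green pillar and feel for the start of the thread at the bottom, gently and without forcing it. Then screw it home clockwise until its flange sits fully down on the pillar, let go, and leave the mug, the flask and the folding knife where they are.

Things in the scene. Friction and masses are not known exactly. Their poses are not given: they have to be found in the camera images.
- screw: Hold-down screw, loose, 160 g, 122 mm long, hanging upright in the stand. Origin: centre of its foot; z up its axis. Shank 12 mm thick; guide collar 23 mm thick from 50 to 80 mm above the foot; dark round flange 36 mm wide, 6 mm thick, underside at 79.6 mm, above it the wing. When let go in the well it stays where it is and can be regripped. Over 25 N between screw and vise counts as forcing it.
- screw_grip (a point): Point on the screw's axis to grip at, 110 mm above the foot, in the upper half of the red flat wing (42 mm long along the screw's x, 16 mm thick along y, from 85.6 to 121.6 mm above the foot). Pinch it across its thickness, fingers closing along the screw's y; half a turn makes no difference.
- screw_lugs (a point): Centre of the screw's two diametrically facing thread lugs, on its axis 10 mm above the foot: a round cross pin 5 mm thick and 24 mm tip to tip along the screw's x axis, so parallel to the wing. Below it is a pilot 10 to 12 mm thick.
- screw_flange (a point): Centre of the flange's underside, on the screw's axis, 79.6 mm above the foot. Above the pillar's top it stands 12 mm with the lugs riding on the land, 3.6 mm with the lugs dropped into the slots, 0 when home.
- stand: Dark wooden block 70 x 70 mm, 86 mm high, fixed. Origin at the centre of its underside. The screw hangs by its flange in the block's central round hole (28 mm wide), its foot 6.4 mm above the table.
- vise: Green carving vise, fixed. Origin under the centre of a square pillar 60 x 60 mm, 90 mm high, with the vertical bolt well in its middle. On the pillar's -y side a 130 mm long base plate carries steel jaws (60 mm high) with a wooden handle (67 mm high) clamped in them.
- well_mouth (a point): Centre of the well's mouth, on the pillar's top face, 90 mm above the table. The well is 26.4 mm in diameter, with a 3 mm chamfer at the mouth.
- well_land (a point): Well axis, 60 mm below the mouth: flat brass land, 16 mm hole for the pilot, broken by two slots facing each other where the lugs drop 8.5 mm if within about 0.1 rad of the slots' line. The slots lie only roughly along the vise's x: the insert is turned up to 0.8 rad either way, anew each time, unmeasured. This point's axes are the vise's.
- thread_start (a point): Well axis, 66 mm below the mouth: lugs here have dropped through the slots. From here the thread runs clockwise seen from above only (a wall blocks the other way): level for 0.4 rad, then 4.5 mm down per rad, 1.5 mm play. The flange reaches the pillar 1.2 rad clockwise of the slots (up to 1.5 if not pressed down) and then binds at 1.5 rad.
- mug: White mug, 80 mm across, 85 mm high, loose; leave alone. Origin at the centre of its underside.
- flask: Red flask, 60 mm across, 110 mm high, loose; leave alone. Origin at the centre of its underside.
- knife: Closed folding knife with a wooden handle, 110 x 25 x 19 mm along its x axis, loose, lying; leave alone. Origin at the centre of its underside.

How it is judged:
By the outcome, as a careful person would: the job done as asked, in the order asked, and still so for the second after the job is handed in, with the robot touching nothing.
It also fails if it takes over 72 s, if anything falls off the work surface, if the arm or the gripper's body presses on something with over 40 N, if the wrist force passes 120 N, or if a joint passes its speed limit or range.

## Working session

There is one attempt and no reset: what is moved stays moved. The work goes in short steps, Python scripts to look and compute and a tool call to move; the robot and the scene stay as the last step left them, time stands still between calls to the robot, and variables do not carry over. Pictures are saved under pics/ and viewed, about 8 in all and at most 12, crops included, and the job is handed in when it is done.

Besides the shell and the picture viewer there is one more tool, called after "Request:" by a JSON object that holds its "op" and its "data", one argument or row to a line. play_rows: Moves the arm, as the interface text tells. Its arguments: {"type":"object","properties":{"plan":{"type":"array"},"grip_force":{"type":"number"}},"required":["plan"]}

```bash
ls; mkdir -p pics; python3 - <<'E'
from rig import sense, optics
import cv2,numpy as np
s=sense();print(s)
ims=[]
for n in("scene","side"):
    c=optics.capture(n);print(n,{k:v for k,v in c.items() if k!='img'})
    cv2.imwrite(f'pics/{n}0.png',c['img']);
    np.savez(f'pics/{n}0.npz',**{k:np.array(v) for k,v in c.items()})
    cv2.imwrite(f'pics/{n}0v.png',cv2.resize(c['img'],(768,576),interpolation=cv2.INTER_CUBIC))
E
```

```text
pics
{'time_s': 0.0, 'joints': array([ 1.01860949e+00,  3.13442547e-01,  1.49843974e+00, -1.25783941e-05,
        1.33098979e+00, -2.23413035e-01]), 'dq': array([ 0.00154322, -0.00184126,  0.00026614,  0.00118114,  0.00023316,
       -0.00063115]), 'tau': array([ 7.38417675e-04, -4.12270153e+01, -2.59740865e+01, -1.47239180e-04,
        4.20306606e-03, -4.76114474e-05]), 'eef_pos': array([169.39657158, 496.6494818 , 230.73788644]), 'ee_rot': array([-2.36254460e-04,  1.63646019e-01,  9.86518916e-01, -5.94519829e-04]), 'force': array([ 0.76836132, -0.11996584, -0.42138289]), 'wrist_torque': array([ 0.01252169, -0.03743574, -0.03633613]), 'grip_width': 1.0044056431730404}
scene {'fx': 451.25105113123925, 'fy': 451.25105113123925, 'cx': 252.19192859321726, 'cy': 189.09759383491067, 'world_to_cam': array([[ 6.03831525e-01,  7.96967318e-01,  1.51849834e-02,
        -4.56963445e+02],
       [-5.96883376e-01,  4.39445386e-01,  6.71280856e-01,
         2.31174517e+02],
       [ 5.28315933e-01, -4.14404207e-01,  7.41047521e-01,
        -1.28007957e+03],
       [ 0.00000000e+00,  0.00000000e+00,  0.00000000e+00,
         1.00000000e+00]])}
side {'fx': 454.50475805650757, 'fy': 454.50475805650757, 'cx': 261.44349587716925, 'cy': 188.0996782179375, 'world_to_cam': array([[-9.96710192e-01, -7.77200342e-02,  2.29867357e-02,
         5.92650570e+02],
       [ 6.14680255e-02, -5.40024177e-01,  8.39401912e-01,
        -7.83146828e+01],
       [-5.28249522e-02,  8.38053390e-01,  5.43024898e-01,
        -9.49535543e+02],
       [ 0.00000000e+00,  0.00000000e+00,  0.00000000e+00,
         1.00000000e+00]])}
```

View pics/scene0v.png

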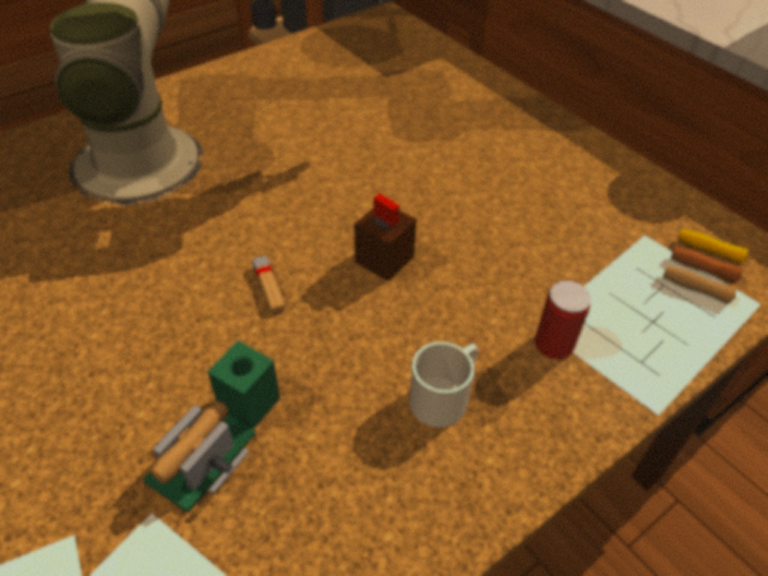

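View pics/side0v.png

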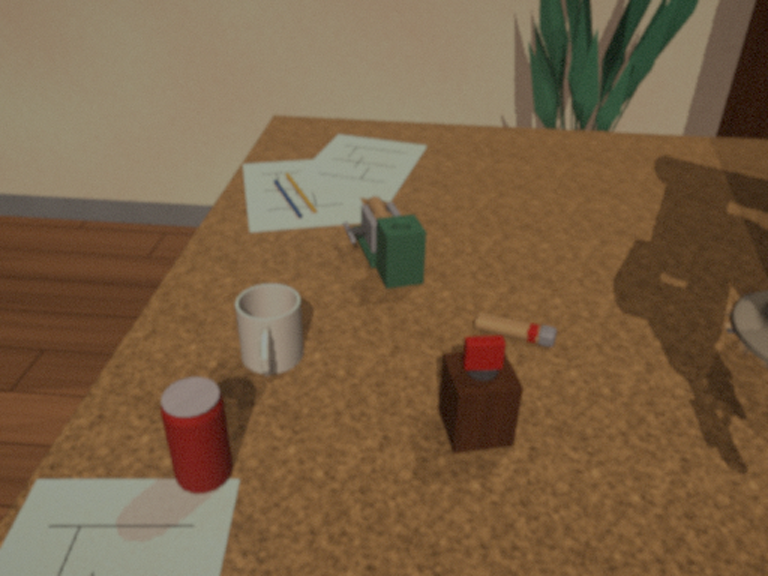

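Scene view: the wing is at about (387,210) on the stand at (385,240), the well mouth at (243,366), the mug at (442,383), the flask at (563,320) and the knife at (268,285). The side view agrees. Coarse localisation next.

```bash
cat > h.py <<'E'
import numpy as np, cv2
from rig import sense, optics
def cap(n,tag):
    c=optics.capture(n); cv2.imwrite(f'pics/{tag}.png',c['img']); np.savez(f'pics/{tag}.npz',**{k:np.array(v) for k,v in c.items()}); return c
def load(tag):
    return dict(np.load(f'pics/{tag}.npz'))
def ray(c,u,v):
    W=c['world_to_cam'];R=W[:3,:3]
    d=np.array([(u-c['cx'])/c['fx'],-(v-c['cy'])/c['fy'],-1.])
    o=-R.T@W[:3,3]; d=R.T@d; return o,d/np.linalg.norm(d)
def onz(c,u,v,z):
    o,d=ray(c,u,v); return o+d*(z-o[2])/d[2]
def tri(a,pa,b,pb):
    (o1,d1),(o2,d2)=ray(a,*pa),ray(b,*pb)
    t=np.linalg.lstsq(np.c_[d1,-d2],o2-o1,rcond=None)[0]
    p,q=o1+t[0]*d1,o2+t[1]*d2; return (p+q)/2,np.linalg.norm(p-q)
def proj(c,p):
    x=c['world_to_cam']@np.r_[p,1]; return np.array([c['cx']-c['fx']*x[0]/x[2],c['cy']+c['fy']*x[1]/x[2]])
def red(im):
    b,g,r=[im[...,i].astype(int) for i in range(3)]; return ((r>140)&(g<60)&(b<60)).astype(np.uint8)
def green(im):
    b,g,r=[im[...,i].astype(int) for i in range(3)]; return ((g>r+20)&(g>b+5)&(g>40)).astype(np.uint8)
def blobs(m,amin=20):
    n,l,s,c=cv2.connectedComponentsWithStats(m); return [(s[i].tolist(),c[i].round(1).tolist()) for i in range(1,n) if s[i][4]>amin],l
E
python3 - <<'E'
from h import *
A,B=load('scene0'),load('side0')
for c in(A,B):
    print('red',blobs(red(c['img']))[0]); print('green',blobs(green(c['img']),100)[0])
for n,c in(('scene',A),('side',B)):
    bl,l=blobs(red(c['img'])); 
print('well',onz(A,243/1.5,366/1.5,90), 'side',onz(B,402/1.5,225/1.5,90))
print('wing',tri(A,(387/1.5,210/1.5),B,(485/1.5,352/1.5)))
for n,p,z in(('mug',(442/1.5,370/1.5),60),('flask',(563/1.5,320/1.5),55),('knife',(268/1.5,285/1.5),10)): print(n,onz(A,*p,z))
# pillar top edges lines, scene
g=green(A['img']);
E
```

```text
red [([249, 129, 17, 11, 77], [257.3, 134.1]), ([171, 178, 10, 5, 27], [175.3, 179.3])]
green [([140, 228, 44, 56, 1339], [163.0, 253.0]), ([149, 275, 20, 33, 266], [158.0, 290.5]), ([97, 312, 50, 28, 442], [121.1, 326.0])]
red [([352, 217, 7, 7, 30], [355.2, 220.0]), ([312, 225, 24, 6, 108], [322.9, 227.6])]
green [([361, 0, 17, 46, 463], [368.7, 17.9]), ([379, 0, 20, 81, 967], [388.5, 43.0]), ([415, 0, 18, 32, 186], [422.3, 10.8]), ([398, 0, 67, 86, 1317], [430.1, 36.6]), ([355, 31, 16, 52, 476], [362.1, 59.8]), ([252, 144, 31, 47, 871], [268.7, 164.5])]
well [594.36616564 -94.40670024  90.        ] side [589.45411689 -95.03707959  90.        ]
wing (array([481.96449107, 220.90948232, 109.64372774]), np.float64(4.278856860960858))
mug [735.54011427 120.89950434  60.        ]
flask [770.55652828 318.69114902  55.        ]
knife [426.48898407  33.12115199  10.        ]
```

Request:
{"op": "play_rows", "data": {
  "plan": [
    [31,-27,8,0,0,0,1],
    [31,-27,8,0,0,0,1],
    [31,-27,8,0,0,0,1],
    [31,-27,8,0,0,0,1],
    [31,-27,8,0,0,0,1]
  ]
}}

```text
time_s: 0.52
eef_pos: [320.4, 360.7, 268.3]
ee_rot: [-0.003, 0.157, 0.988, -0.003]
force: [0.5, 0.8, -0.2]
grip_width: 1.003
```

Request:
{"op": "play_rows", "data": {
  "plan": [
    [31,-27,0,0,0,0,1],
    [31,-27,0,0,0,0,1],
    [31,-27,0,0,0,0,1],
    [31,-27,0,0,0,0,1],
    [15,-15,0,0,0,0,1]
  ]
}}

```text
time_s: 0.93
eef_pos: [462.5, 231.9, 269.2]
ee_rot: [-0.002, 0.158, 0.987, -0.003]
force: [0.3, 0.4, 0.5]
grip_width: 1.004
```

```bash
python3 - <<'E'
from h import *
from scipy.spatial.transform import Rotation as R
s=sense();q=s['ee_rot'];print(s['time_s'],s['eef_pos'],R.from_quat(np.r_[q[1:],q[0]]).as_matrix().round(3),s['joints'].round(2))
c=cap('wrist','w1');W=c['world_to_cam'];print('cam at',-W[:3,:3].T@W[:3,3],'axis',-W[2,:3]);print(proj(c,[482,221,128]))
cv2.imwrite('pics/w1v.png',cv2.resize(c['img'],(768,576)))
E
```

```text
0.9333 [462.54018604 231.89401085 269.15384524] [[-0.95   0.313 -0.005]
 [ 0.313  0.95  -0.004]
 [ 0.003 -0.006 -1.   ]] [ 0.24  0.27  1.45 -0.    1.42 -1.01]
cam at [385.46364321 258.01063468 412.02996141] axis [ 0.29415663 -0.10335756 -0.95015214]
[251.36970037 205.41485384]
```

View pics/w1v.png

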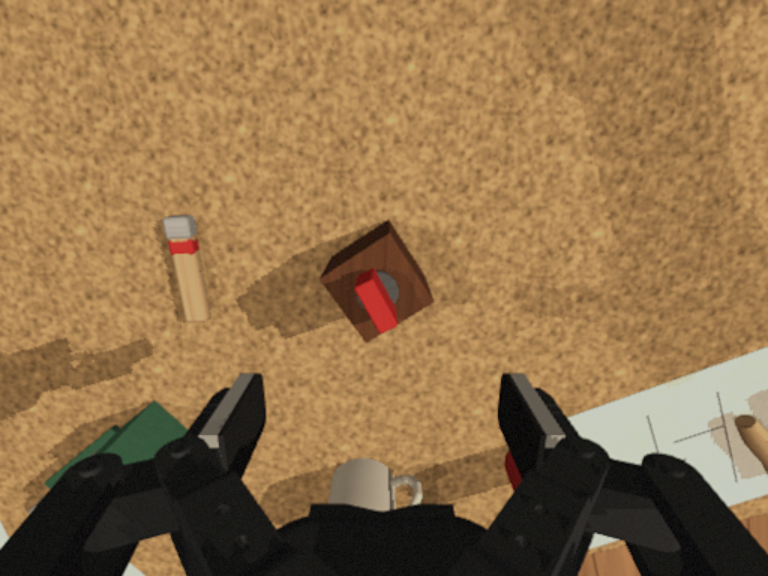

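The wrist view shows the wing's top face from about (366,275) to (387,330), and the flange at (380,290). The knife is at (187,270), and the pillar is at lower left. I'll compute the wing pose.

```bash
python3 - <<'E'
from h import *
c=load('w1');im=c['img'].astype(int)
m=((im[...,2]>110)&(im[...,1]<70)&(im[...,0]<70)).astype(np.uint8)
bl,l=blobs(m);print(bl)
i=max(((s[4],k+1) for k,(s,ct) in enumerate(bl) if 220<ct[0]<280),)
x,y,w,h=[int(v) for v in bl[i[1]-1][0][:4]]
print(im[y:y+h,x:x+w,2][::3])
mm=np.zeros_like(m);mm[y:y+h,x:x+w]=m[y:y+h,x:x+w]
for th in(110,170,200):
    k=mm&(im[...,2]>th); P=np.argwhere(k)[:,::-1]
    p=np.array([onz(c,a,b,128)[:2] for a,b in P]);ce=p.mean(0);ev,V=np.linalg.eigh(np.cov((p-ce).T))
    r=cv2.minAreaRect(p.astype(np.float32));print(th,len(P),ce,np.sqrt(12*ev),np.arctan2(V[1,1],V[0,1]),r)
E
```

```text
[([112, 159, 21, 11, 149], [122.2, 164.4]), ([267, 171, 5, 11, 21], [269.0, 176.2]), ([236, 179, 30, 44, 656], [251.5, 201.8])]
[[105 109 111 105  94 105 100 102  99 103  98 101 116 126 111  93  94  97
   94  83  87 100 104  99  99 105 106 106 104 106]
 [ 76  77  75  78  83  89  93  94  94  92  91 102 127 144 148 127  83  85
   84  81  81  71  72  85  95  93  90  92  92  93]
 [ 75  81  90  93  96  94  92  93  93  91  94 105 129 147 146 148 140 105
   89  88  88  88  89  89  87  81  77  89  93  90]
 [ 78  91  93  94  91  89 118 154 168 185 193 194 197 183 146 145 149 147
  132  99  86  91  88  90  91  91  90  88  89  95]
 [102 154 171 182 192 194 195 195 196 195 194 195 195 197 193 174 142 147
  147 147 125  86  88  89  85  89  87  88  85  85]
 [ 86 141 187 197 195 195 195 196 194 195 195 195 195 195 195 196 189 159
  148 147 147 137 101  87  89  91  90  89  91  93]
 [ 72  69  89 154 191 196 195 194 195 195 194 195 195 195 195 194 196 195
  183 143 148 148 146 127  87  87  90  89  91  93]
 [ 75  78  74  70 117 177 198 196 194 195 196 195 195 195 195 195 194 195
  196 194 173 142 146 1
[... 1133 characters left out ...]
19869 40.03113852] -2.9716254354939307 ((480.4229431152344, 220.9744415283203), (40.113101959228516, 14.82889175415039), 9.474701881408691)<stdin>:11: RuntimeWarning: Mean of empty slice.
  ret = ret.dtype.type(ret / rcount)
  avg = a.mean(axis, **keepdims_kw)
  ret = um.true_divide(
<stdin>:11: RuntimeWarning: Degrees of freedom <= 0 for slice
  c *= np.true_divide(1, fact)
  c *= np.true_divide(1, fact)
Traceback (most recent call last):
ValueError: not enough values to unpack (expected 2, got 0)

During handling of the above exception, another exception occurred:

Traceback (most recent call last):
numpy.linalg.LinAlgError: 0-dimensional array given. Array must be at least two-dimensional
```

Request:
{"op": "play_rows", "data": {
  "plan": [
    [6,-4,-10,0.004,-0.005,0.122,0.2],
    [6,-4,-20,0,0,0.122,0.2],
    [6,-3,-20,0,0,0.122,0.2],
    [0,0,-20,0,0,0.12,0.2],
    [0,0,-20,0,0,0,0.2]
  ]
}}

```text
time_s: 1.4
eef_pos: [485.7, 216.2, 177.9]
ee_rot: [0.003, -0.091, 0.996, 0.001]
force: [0.0, 0.2, -0.2]
grip_width: 0.605
```

```bash
cat >> h.py <<'E'
from scipy.spatial.transform import Rotation as R
def st():
    s=sense();q=s['ee_rot'];M=R.from_quat(np.r_[q[1:],q[0]]).as_matrix()
    print('t',round(s['time_s'],2),'p',s['eef_pos'].round(2),'yaw_y',np.arctan2(M[1,1],M[0,1]).round(4),'z',M[:,2].round(4),'F',s['force'].round(1),'T',s['wrist_torque'].round(2),'g',round(s['grip_width'],3),'j',s['joints'].round(2)); return s,M
E
python3 - <<'E'
from h import *
st();c=cap('wrist','w2');im=c['img'].astype(int)
m=((im[...,2]>170)&(im[...,1]<70)&(im[...,0]<70)).astype(np.uint8)
bl,l=blobs(m,100);print(bl)
k=1+[i for i in range(len(bl))][0]
lab=[i+1 for i,b in enumerate(bl)]
n,L,S,C=cv2.connectedComponentsWithStats(m);i=1+np.argmax(S[1:,4])
p=np.array([onz(c,a,b,128)[:2] for a,b in np.argwhere(L==i)[:,::-1]]).astype(np.float32);print(cv2.minAreaRect(p))
# vise yaw from scene+side
A=load('scene0')
g=green(A['img']);n,L,S,C=cv2.connectedComponentsWithStats(g)
big=cv2.resize(A['img'][215:345,85:200],None,fx=6,fy=6,interpolation=cv2.INTER_CUBIC)[:600*1]
w=c['img']; 
cv2.imwrite('pics/v1.png',cv2.resize(A['img'][220:320,90:200],None,fx=6,fy=6,interpolation=cv2.INTER_CUBIC))
E
```

```text
t 1.4 p [485.67 216.18 177.91] yaw_y 1.7532 z [ 0.0064  0.0016 -1.    ] F [ 0.   0.2 -0.2] T [-0.02 -0.02 -0.05] g 0.605 j [ 0.2   0.37  1.56  0.    1.2  -1.56]
[([90, 58, 25, 23, 288], [102.0, 69.5]), ([251, 188, 21, 50, 967], [260.8, 212.3])]
((480.4195556640625, 220.51791381835938), (40.48108673095703, 14.851408958435059), 9.437198638916016)
```

View pics/v1.png

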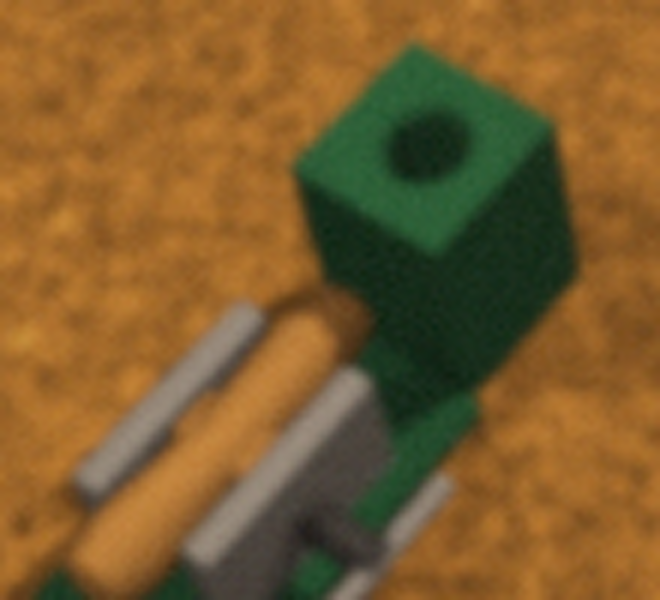

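Vise crop: the pillar's top corners are at (415,42), (553,125), (432,252) and (295,165), and the mouth is at (430,145). The second wing fix agrees with the first. Descending to grip.

Request:
{"op": "play_rows", "data": {
  "plan": [
    [-5.3,4.3,-10,-0.0016,0.0064,-0.018,0.1],
    [0,0,-25,0,0,0,0],
    [0,0,0,0,0,0,0]
  ]
}}

```text
time_s: 1.7
eef_pos: [477.5, 220.1, 137.1]
ee_rot: [-0.005, -0.078, 0.997, -0.001]
force: [-0.9, -0.4, -1.4]
grip_width: 0.502
```

```bash
python3 - <<'E'
from h import *
st();A=load('scene0')
P=[onz(A,90+(x+.5)/6-.5,220+(y+.5)/6-.5,90)[:2] for x,y in[(415,42),(553,125),(432,252),(295,165),(430,145)]]
P=np.array(P);print(P.round(1),P[:4].mean(0))
for i in range(4):
    d=P[(i+1)%4]-P[i];print(np.hypot(*d).round(1),np.arctan2(d[1],d[0]).round(3))
E
```

```text
t 1.7 p [477.46 220.15 137.06] yaw_y 1.727 z [-0.0104 -0.0022 -0.9999] F [-0.9 -0.4 -1.4] T [ 0.    0.02 -0.03] g 0.502 j [ 0.21  0.41  1.62  0.    1.12 -1.52]
[[ 554.1  -78.8]
 [ 609.5  -59.9]
 [ 628.5 -114.6]
 [ 574.5 -133.2]
 [ 593.   -95.3]] [591.64503564 -96.63817515]
58.6 0.329
57.9 -1.237
57.2 -2.811
58.0 1.93
```

Request:
{"op": "play_rows", "data": {
  "plan": [
    [2.9,0.3,-10,0.0022,-0.0104,0.008,0],
    [0,0,-12,0,0,0,0],
    [0,0,-12,0,0,0,0],
    [0,0,0,0,0,0,0]
  ]
}}

```text
time_s: 2.03
eef_pos: [481.6, 221.3, 106.7]
ee_rot: [0.002, -0.081, 0.997, 0.0]
force: [0.3, -0.3, -0.4]
grip_width: 0.503
```

```bash
python3 -c "
from h import *
st()"
```

```text
t 2.03 p [481.62 221.31 106.65] yaw_y 1.7338 z [ 3.e-03  7.e-04 -1.e+00] F [ 0.3 -0.3 -0.4] T [ 0.01 -0.02  0.01] g 0.503 j [ 0.21  0.45  1.64  0.    1.04 -1.52]
```

Request:
{"op": "play_rows", "data": {
  "plan": [
    [-1.2,-0.8,-9,-0.0007,0.003,0.002,0],
    [0,0,0,0,0,0,-1],
    [0,0,0,0,0,0,-1],
    [0,0,0,0,0,0,-1],
    [0,0,0,0,0,0,-1]
  ],
  "grip_force": 60
}}

```text
time_s: 2.45
eef_pos: [482.0, 221.0, 101.5]
ee_rot: [0.002, -0.082, 0.997, 0.0]
force: [-0.3, 0.4, -1.7]
grip_width: 0.174
```

Request:
{"op": "play_rows", "data": {
  "plan": [
    [0,0,0,0,0,0,-1],
    [0,0,0,0,0,0,-1],
    [0,0,0,0,0,0,-1]
  ]
}}

```text
time_s: 2.7
eef_pos: [482.1, 221.1, 102.2]
ee_rot: [0.002, -0.082, 0.997, 0.0]
force: [0.5, -0.4, -1.4]
grip_width: 0.178
```

```bash
python3 -c "
from h import *
st()"
```

```text
t 2.7 p [482.13 221.1  102.18] yaw_y 1.7353 z [ 0.0049  0.0011 -1.    ] F [ 0.5 -0.4 -1.4] T [-0.02  0.    0.01] g 0.178 j [ 0.21  0.46  1.65  0.    1.03 -1.53]
```

Request:
{"op": "play_rows", "data": {
  "plan": [
    [0,0,0,0,0,0,-0.3],
    [0,0,0,0,0,0,-0.3],
    [-2.2,-0.8,-6,-0.001,0.005,0,-0.3],
    [0,0,0,0,0,0,-0.3]
  ]
}}

```text
time_s: 3.03
eef_pos: [480.1, 220.3, 96.2]
ee_rot: [0.0, -0.082, 0.997, 0.0]
force: [0.1, 0.7, 0.5]
grip_width: 0.35
```

Request:
{"op": "play_rows", "data": {
  "plan": [
    [0,0,-1,0,0,0,-1],
    [0,0,0,0,0,0,-1],
    [0,0,0,0,0,0,-1],
    [0,0,0,0,0,0,-1]
  ]
}}

```text
time_s: 3.37
eef_pos: [480.0, 220.2, 94.9]
ee_rot: [0.0, -0.082, 0.997, 0.0]
force: [-0.3, 0.2, 0.4]
grip_width: 0.175
```

```bash
python3 -c "
from h import *
st()"
```

```text
t 3.37 p [480.04 220.2   94.93] yaw_y 1.7352 z [ 3.e-04  1.e-04 -1.e+00] F [-0.3  0.2  0.4] T [-0.04  0.03 -0.03] g 0.175 j [ 0.21  0.47  1.66  0.    1.01 -1.53]
```

Request:
{"op": "play_rows", "data": {
  "plan": [
    [0,0,10,0,0,0,-1],
    [0,0,25,0,0,0,-1],
    [0,0,30,0,0,0,-1],
    [0,0,30,0,0,0,-1],
    [0,0,25,0,0,0,-1]
  ]
}}

```text
time_s: 3.78
eef_pos: [476.4, 219.4, 216.0]
ee_rot: [-0.006, -0.082, 0.997, -0.001]
force: [0.2, 1.0, -1.7]
grip_width: 0.176
```

Request:
{"op": "play_rows", "data": {
  "plan": [
    [10,-28,0,0,0,0.1,-1],
    [10,-28,0,0,0,0.1,-1],
    [10,-28,0,0,0,0.1,-1],
    [10,-28,0,0,0,0.1,-1],
    [10,-28,0,0,0,0.1,-1]
  ]
}}

```text
time_s: 4.2
eef_pos: [527.7, 79.4, 227.4]
ee_rot: [0.002, -0.339, 0.941, -0.001]
force: [0.7, 0.5, -0.8]
grip_width: 0.182
```

```bash
python3 -c "
from h import *
st()"
```

```text
t 4.2 p [527.66  79.36 227.45] yaw_y 2.2624 z [ 3.9e-03 -3.0e-04 -1.0e+00] F [ 0.7  0.5 -0.8] T [-0.03 -0.03  0.02] g 0.182 j [-0.07  0.33  1.48  0.    1.32 -2.33]
```

Request:
{"op": "play_rows", "data": {
  "plan": [
    [10,-28,0,0,0,0.1,-1],
    [10,-28,0,0,0,0.1,-1],
    [10,-28,0,0,0,0.1,-1],
    [5,-14,0,0,0,0,-1],
    [0,0,0,0,0,0,-1]
  ]
}}

```text
time_s: 4.62
eef_pos: [564.1, -28.7, 230.8]
ee_rot: [0.003, -0.483, 0.876, -0.002]
force: [-0.3, 0.0, -1.4]
grip_width: 0.178
```

```bash
python3 - <<'E'
from h import *
st();c=cap('wrist','w3');print(proj(c,[592,-96,90]))
cv2.imwrite('pics/w3v.png',cv2.resize(c['img'],(768,576)))
E
```

```text
t 4.62 p [564.12 -28.68 230.78] yaw_y 2.5793 z [ 5.9e-03 -3.0e-04 -1.0e+00] F [-0.3  0.  -1.4] T [-0.03 -0.02 -0.03] g 0.178 j [-0.26  0.4   1.38  0.    1.36 -2.84]
[196.72074154 146.33938714]
```

View pics/w3v.png

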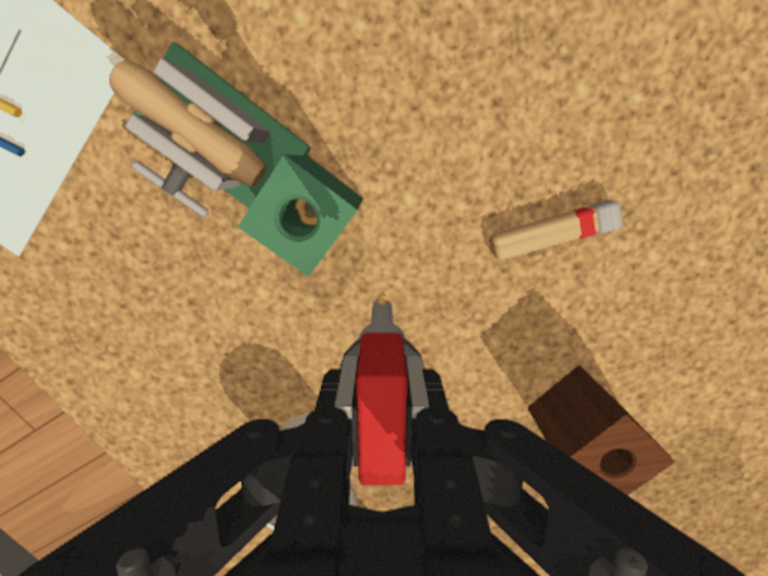

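Wrist view: the well mouth is at (300,215), the pillar's top centre at about (299,217), and the screw is straight in the pads with its foot near (381,303). The knife and the empty stand are undisturbed. Refining next.

```bash
python3 - <<'E'
from h import *
c=load('w3');im=c['img']
for u,v in[(300,215),(299,217)]: print(onz(c,u/1.5,v/1.5,90))
M=np.array([564.12,-28.68,142.3]);y=2.5793-np.pi/2
print('foot pred',proj(c,M)*1.5,'r6 edges',[ (proj(c,M+5*np.array([np.cos(a),np.sin(a),0]))*1.5).round(1).tolist() for a in np.linspace(0,2*np.pi,8,endpoint=False)])
f=lambda u,v,s=22:cv2.resize(im[v-s:v+s,u-s:u+s],(396,396),interpolation=cv2.INTER_CUBIC)
cv2.imwrite('pics/w3c.png',np.hstack([f(200,144),f(254,205)]))
E
```

```text
[587.30704396 -96.68567378  90.        ]
[588.69413444 -95.94639169  90.        ]
foot pred [380.76371371 302.17298181] r6 edges [[373.8, 306.3], [379.0, 309.8], [385.2, 308.8], [388.9, 303.9], [387.8, 298.0], [382.6, 294.5], [376.3, 295.5], [372.6, 300.4]]
```

View pics/w3c.png

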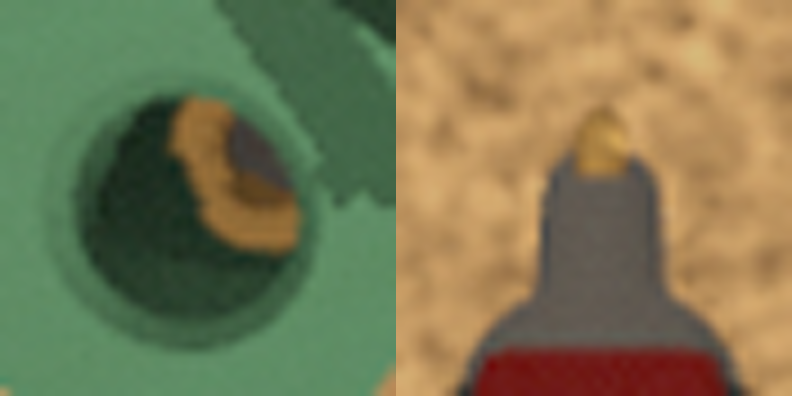

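Left crop: the chamfer ellipse is centred at about (185,212), with a brass land arc visible. Right crop: the pin's tip is at (602,107), in line with the shank.

```bash
python3 - <<'E'
from h import *
c=load('w3')
print('mouth',onz(c,178+185/9-.5,122+212/9-.5,90))
y=2.5793-np.pi/2;d=np.array([np.cos(y),np.sin(y),0])
for sg in(1,-1):
  for z in(2.5,0): print(sg,z,proj(c,np.array([564.12,-28.68,152.3+z])+sg*12*d))
print('obs tip top',232-0+ (602-396)/9-.5,183+107/9-.5)
# ring: land at z=30, where visible: center
p=np.array([589,-95.5])
for a in np.arange(0,6.28,.785): print(round(a,2),((proj(c,np.r_[p+13.2*np.array([np.cos(a),np.sin(a)]),30])-[178,122]+.5)*9).round(),((proj(c,np.r_[p+8*np.array([np.cos(a),np.sin(a)]),30])-[178,122]+.5)*9).round())
E
```

```text
mouth [590.04924313 -96.32978896  90.        ]
1 2.5 [253.78497767 219.18719044]
1 0 [253.80165699 218.06445232]
-1 2.5 [253.73376465 193.00250468]
-1 0 [253.75151757 192.11079878]
obs tip top 254.38888888888889 194.38888888888889
0.0 [204. 205.] [235. 185.]
0.78 [266. 247.] [272. 211.]
1.57 [336. 235.] [315. 203.]
2.36 [375. 175.] [339. 167.]
3.14 [360. 102.] [329. 122.]
3.92 [298.  58.] [292.  96.]
4.71 [226.  71.] [248. 104.]
5.5 [187. 132.] [225. 141.]
```

Request:
{"op": "play_rows", "data": {
  "plan": [
    [9,-24,-5,0,0.006,-0.065,-1],
    [9,-24,-5,0,0,-0.065,-1],
    [8,-20,-5,0,0,-0.02,-1],
    [0,0,0,0,0,0,-1],
    [0,0,0,0,0,0,-1]
  ]
}}

```text
time_s: 5.08
eef_pos: [589.4, -92.1, 217.6]
ee_rot: [0.0, -0.414, 0.91, 0.001]
force: [0.2, 0.1, -1.0]
grip_width: 0.182
```

```bash
python3 -c "
from h import *
st()"
```

```text
t 5.08 p [589.4  -92.07 217.64] yaw_y 2.4252 z [ 1.0e-04  1.6e-03 -1.0e+00] F [ 0.2  0.1 -1. ] T [-0.03 -0.01 -0.04] g 0.182 j [-0.35  0.48  1.29  0.    1.37 -2.78]
```

Request:
{"op": "play_rows", "data": {
  "plan": [
    [0.6,-4.9,-8,-0.0016,0,0.02,-1],
    [0,0,-10,0,0,0,-1],
    [0,0,-8,0,0,0,-1],
    [0,0,0,0,0,0,-1],
    [0,0,0,0,0,0,-1]
  ]
}}

```text
time_s: 5.5
eef_pos: [589.0, -90.8, 191.7]
ee_rot: [0.0, -0.426, 0.905, 0.0]
force: [0.6, -0.1, -1.7]
grip_width: 0.178
```

```bash
python3 - <<'E'
from h import *
s,M=st()
f=s['eef_pos']-M[:,2]*(-88.5)*-1
foot=s['eef_pos']+M[:,2]*88.5;print('foot',foot)
o=[]
for n in('scene','side'):
    c=cap(n,n+'1'); u,v=[int(round(t)) for t in proj(c,[590,-96,105])]
    o.append(cv2.resize(c['img'][v-32:v+32,u-32:u+32],(396,396),interpolation=cv2.INTER_CUBIC)); print(n,u,v)
cv2.imwrite('pics/i1.png',np.hstack(o))
E
```

```text
t 5.5 p [588.99 -90.82 191.71] yaw_y 2.4502 z [ 5.0e-04  1.1e-03 -1.0e+00] F [ 0.6 -0.1 -1.7] T [-0.02  0.03 -0.  ] g 0.178 j [-0.35  0.5   1.33  0.    1.31 -2.8 ]
foot [589.04232289 -90.72135182 103.20975514]
scene 159 238
side 268 144
```

View pics/i1.png

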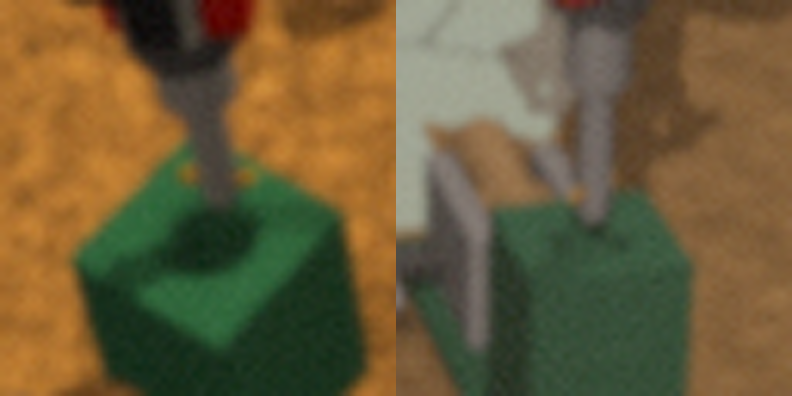

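Scene and side crops: the foot is just above the pillar and slightly behind the mouth's centre (+y), which matches the measured y of -90.8. I'll correct y.

Request:
{"op": "play_rows", "data": {
  "plan": [
    [0.5,-3,0,-0.001,0,0,-1],
    [0.3,-3,0,0,0,0,-1],
    [0,0,0,0,0,0,-1],
    [0,0,0,0,0,0,-1]
  ]
}}

```text
time_s: 5.93
eef_pos: [590.4, -97.7, 193.2]
ee_rot: [0.001, -0.426, 0.905, -0.001]
force: [0.3, -0.1, -1.1]
grip_width: 0.174
```

```bash
python3 - <<'E'
from h import *
s,M=st()
for n in('scene','side'):
    c=load(n+'1')
    for p in([589.04,-90.72,103.2],[590,-96.5,90]): q=proj(c,p); print(n,q, (q-proj(c,[590,-96,105]).round()+32)*396/64)
E
```

```text
t 5.93 p [590.43 -97.68 193.24] yaw_y 2.4501 z [ 0.0029 -0.001  -1.    ] F [ 0.3 -0.1 -1.1] T [ 0.01 -0.02 -0.01] g 0.174 j [-0.36  0.5   1.32  0.    1.31 -2.81]
scene [161.38509983 237.13828152] [212.75780518 192.6681169 ]
scene [159.89633897 243.02526566] [203.54609738 229.09383125]
side [268.24371507 145.62623392] [199.50798698 208.06232238]
side [267.79871551 149.67758937] [196.75455224 233.13008425]
```

Request:
{"op": "play_rows", "data": {
  "plan": [
    [-0.5,1.0,-5,0.001,0.003,0,-1],
    [0,0,-5,0,0,0,-1],
    [0,0,-4,0,0,0,-1],
    [0,0,0,0,0,0,-1]
  ]
}}

```text
time_s: 6.27
eef_pos: [589.8, -96.8, 177.8]
ee_rot: [-0.0, -0.425, 0.905, 0.0]
force: [0.1, 0.2, -1.4]
grip_width: 0.176
```

```bash
python3 -c "
from h import *
st()"
```

```text
t 6.27 p [589.83 -96.78 177.83] yaw_y 2.4495 z [-3.e-04  1.e-04 -1.e+00] F [ 0.1  0.2 -1.4] T [0.01 0.04 0.03] g 0.176 j [-0.36  0.52  1.34  0.    1.28 -2.81]
```

Good alignment. Lowering gently while watching the force.

Request:
{"op": "play_rows", "data": {
  "plan": [
    [0,0,-3,0,0,0,-1],
    [0,0,-3,0,0,0,-1],
    [0,0,-3,0,0,0,-1],
    [0,0,0,0,0,0,-1]
  ]
}}

```text
time_s: 6.6
eef_pos: [589.6, -96.6, 167.3]
ee_rot: [-0.0, -0.425, 0.905, 0.0]
force: [-0.0, 0.7, -2.0]
grip_width: 0.181
```

Request:
{"op": "play_rows", "data": {
  "plan": [
    [0,0,-3,0,0,0,-1],
    [0,0,-3,0,0,0,-1],
    [0,0,0,0,0,0,-1]
  ]
}}

```text
time_s: 6.85
eef_pos: [589.7, -96.6, 160.8]
ee_rot: [-0.0, -0.425, 0.905, 0.0]
force: [-0.6, -0.1, -1.3]
grip_width: 0.177
```

```bash
python3 -c "
from h import *
st()"
```

```text
t 6.85 p [589.71 -96.64 160.76] yaw_y 2.4496 z [-1.e-03  4.e-04 -1.e+00] F [-0.6 -0.1 -1.3] T [-0.   -0.01 -0.  ] g 0.177 j [-0.36  0.53  1.36  0.    1.25 -2.81]
```

Request:
{"op": "play_rows", "data": {
  "plan": [
    [0,0,-4,0,0.001,0,-1],
    [0,0,-4,0,0,0,-1],
    [0,0,-4,0,0,0,-1],
    [0,0,-4,0,0,0,-1],
    [0,0,0,0,0,0,-1]
  ]
}}

```text
time_s: 7.27
eef_pos: [589.7, -96.6, 143.0]
ee_rot: [-0.001, -0.425, 0.905, 0.001]
force: [-0.7, -0.3, -1.4]
grip_width: 0.177
```

Request:
{"op": "play_rows", "data": {
  "plan": [
    [0,0,-4,0,0,0,-1],
    [0,0,-4,0,0,0,-1],
    [0,0,-2,0,0,0,-1],
    [0,0,0,0,0,0,-1]
  ]
}}

```text
time_s: 7.6
eef_pos: [589.6, -96.6, 131.7]
ee_rot: [-0.001, -0.425, 0.905, 0.001]
force: [-0.0, -0.7, -1.5]
grip_width: 0.179
```

```bash
python3 -c "
from h import *
st()"
```

```text
t 7.6 p [589.62 -96.59 131.71] yaw_y 2.4496 z [-2.3e-03  5.0e-04 -1.0e+00] F [-0.  -0.7 -1.5] T [ 0.01  0.01 -0.07] g 0.179 j [-0.36  0.56  1.4  -0.    1.19 -2.81]
```

Request:
{"op": "play_rows", "data": {
  "plan": [
    [0,0,-3,-0.0005,-0.002,0,-1],
    [0,0,-3,0,0,0,-1],
    [0,0,-3,0,0,0,-1],
    [0,0,0,0,0,0,-1]
  ]
}}

```text
time_s: 7.93
eef_pos: [589.9, -96.9, 122.1]
ee_rot: [0.0, -0.425, 0.905, -0.001]
force: [-0.6, -0.3, -1.9]
grip_width: 0.179
```

Request:
{"op": "play_rows", "data": {
  "plan": [
    [0,0,-2,0,0,0,-1],
    [0,0,-2,0,0,0,-1],
    [0,0,0,0,0,0,-1]
  ]
}}

```text
time_s: 8.18
eef_pos: [589.9, -96.9, 117.7]
ee_rot: [0.0, -0.425, 0.905, -0.001]
force: [0.9, -1.2, -1.4]
grip_width: 0.179
```

Request:
{"op": "play_rows", "data": {
  "plan": [
    [0,0,-2,0,0,0,-1],
    [0,0,-1.5,0,0,0,-1]
  ]
}}

```text
time_s: 8.35
eef_pos: [590.0, -96.9, 114.2]
ee_rot: [0.0, -0.425, 0.905, -0.001]
force: [0.6, 0.6, -1.8]
grip_width: 0.177
```

```bash
python3 -c "
from h import *
st()"
```

```text
t 8.35 p [590.03 -96.88 114.18] yaw_y 2.4495 z [ 1.4e-03 -8.0e-04 -1.0e+00] F [ 0.6  0.6 -1.8] T [-0.03  0.02  0.03] g 0.177 j [-0.36  0.58  1.42 -0.    1.14 -2.81]
```

Request:
{"op": "play_rows", "data": {
  "plan": [
    [0,0,-1,0,0,0,-1],
    [0,0,-1,0,0,0,-1]
  ]
}}

```text
time_s: 8.52
eef_pos: [590.0, -96.9, 111.9]
ee_rot: [0.0, -0.425, 0.905, -0.001]
force: [-0.3, -0.7, -1.4]
grip_width: 0.176
```

Request:
{"op": "play_rows", "data": {
  "plan": [
    [0,0,-1,0,0,0,-1],
    [0,0,-1,0,0,0,-1]
  ]
}}

```text
time_s: 8.68
eef_pos: [590.2, -96.9, 110.4]
ee_rot: [0.001, -0.425, 0.905, -0.001]
force: [-3.6, 0.9, 10.7]
grip_width: 0.177
```

Request:
{"op": "play_rows", "data": {
  "plan": [
    [0,0,-1,0,0,0,-1],
    [0,0,0,0,0,0,-1]
  ]
}}

```text
time_s: 8.85
eef_pos: [590.3, -96.9, 110.9]
ee_rot: [0.001, -0.425, 0.905, -0.001]
force: [0.2, -0.7, -0.6]
grip_width: 0.175
```

Contact with the land is at TCP z 110.9, as predicted. I'll feel for the slots clockwise with light pressure.

Request:
{"op": "play_rows", "data": {
  "plan": [
    [0,0,-0.6,0,0,-0.04,-1],
    [0,0,-0.6,0,0,-0.04,-1],
    [0,0,-0.6,0,0,-0.04,-1],
    [0,0,-0.6,0,0,-0.04,-1],
    [0,0,-0.6,0,0,-0.04,-1]
  ]
}}

```text
time_s: 9.27
eef_pos: [590.4, -96.6, 110.6]
ee_rot: [0.001, -0.33, 0.944, -0.002]
force: [-2.1, 1.0, 4.7]
grip_width: 0.174
```

```bash
python3 -c "
from h import *
st()"
```

```text
t 9.27 p [590.39 -96.63 110.57] yaw_y 2.2427 z [ 0.0033 -0.0022 -1.    ] F [-2.1  1.   4.7] T [0.2  0.56 0.02] g 0.174 j [-0.36  0.58  1.42 -0.    1.13 -2.6 ]
```

Request:
{"op": "play_rows", "data": {
  "plan": [
    [0,0,-0.6,0.002,0.003,-0.04,-1],
    [0,0,-0.6,0,0,-0.04,-1],
    [0,0,-0.6,0,0,-0.04,-1],
    [0,0,-0.6,0,0,-0.04,-1],
    [0,0,-0.6,0,0,-0.04,-1]
  ]
}}

```text
time_s: 9.68
eef_pos: [590.4, -96.4, 110.6]
ee_rot: [0.0, -0.229, 0.973, -0.0]
force: [-3.4, 0.6, 5.2]
grip_width: 0.18
```

Request:
{"op": "play_rows", "data": {
  "plan": [
    [0,0,-0.6,0,0,-0.04,-1],
    [0,0,-0.6,0,0,-0.04,-1],
    [0,0,-0.6,0,0,-0.04,-1],
    [0,0,-0.6,0,0,-0.04,-1],
    [0,0,-0.6,0,0,-0.04,-1]
  ]
}}

```text
time_s: 10.1
eef_pos: [590.1, -95.8, 110.6]
ee_rot: [0.001, -0.126, 0.992, -0.0]
force: [-2.4, 1.2, 4.3]
grip_width: 0.181
```

```bash
python3 -c "
from h import *
st()"
```

```text
t 10.1 p [590.14 -95.81 110.59] yaw_y 1.8234 z [ 1.2e-03 -5.0e-04 -1.0e+00] F [-2.4  1.2  4.3] T [0.26 0.55 0.  ] g 0.181 j [-0.36  0.58  1.42 -0.    1.14 -2.18]
```

Request:
{"op": "play_rows", "data": {
  "plan": [
    [-0.1,-0.3,-0.6,0,0.001,-0.04,-1],
    [0,0,-0.6,0,0,-0.04,-1],
    [0,0,-0.6,0,0,-0.04,-1],
    [0,0,-0.6,0,0,-0.04,-1],
    [0,0,-0.6,0,0,-0.04,-1]
  ]
}}

```text
time_s: 10.52
eef_pos: [589.9, -95.2, 110.5]
ee_rot: [0.0, -0.021, 1.0, 0.0]
force: [-1.9, 0.1, 4.4]
grip_width: 0.178
```

Request:
{"op": "play_rows", "data": {
  "plan": [
    [0,0,-0.6,0,0,-0.04,-1],
    [0,0,-0.6,0,0,-0.04,-1],
    [0,0,-0.6,0,0,-0.04,-1],
    [0,0,-0.6,0,0,-0.04,-1],
    [0,0,-0.6,0,0,-0.04,-1]
  ]
}}

```text
time_s: 10.93
eef_pos: [590.2, -95.1, 109.8]
ee_rot: [0.001, 0.083, 0.997, -0.0]
force: [-1.0, 0.2, 1.0]
grip_width: 0.176
```

```bash
python3 -c "
from h import *
st()"
```

```text
t 10.93 p [590.18 -95.14 109.79] yaw_y 1.4036 z [ 2.7e-03 -5.0e-04 -1.0e+00] F [-1.   0.2  1. ] T [-0.13  0.13  0.01] g 0.176 j [-0.36  0.58  1.42  0.    1.13 -1.76]
```

The force has dropped and z is falling, so this looks like the slot edge. I'll press down without turning.

Request:
{"op": "play_rows", "data": {
  "plan": [
    [0,0,-1,0,0.002,0,-1],
    [0,0,-1,0,0,0,-1],
    [0,0,-1,0,0,0,-1]
  ]
}}

```text
time_s: 11.18
eef_pos: [590.6, -96.0, 107.5]
ee_rot: [0.001, 0.083, 0.997, -0.001]
force: [-1.9, -0.0, 2.6]
grip_width: 0.183
```

```bash
python3 -c "
from h import *
st()"
```

```text
t 11.18 p [590.64 -95.99 107.52] yaw_y 1.4043 z [ 0.0022 -0.0025 -1.    ] F [-1.9 -0.   2.6] T [-0.19  0.29 -0.02] g 0.183 j [-0.36  0.59  1.42 -0.    1.13 -1.76]
```

Dropping freely. Continuing down with a small tilt and offset correction.

Request:
{"op": "play_rows", "data": {
  "plan": [
    [-0.3,0.3,-1,0.0025,0.002,0,-1],
    [0,0,-1,0,0,0,-1],
    [0,0,-1,0,0,0,-1],
    [0,0,-1,0,0,0,-1]
  ]
}}

```text
time_s: 11.52
eef_pos: [590.6, -96.1, 103.7]
ee_rot: [0.001, 0.082, 0.997, -0.0]
force: [-0.8, -0.8, 2.9]
grip_width: 0.178
```

```bash
python3 -c "
from h import *
st()"
```

```text
t 11.52 p [590.64 -96.13 103.71] yaw_y 1.4063 z [ 1.1e-03 -6.0e-04 -1.0e+00] F [-0.8 -0.8  2.9] T [-0.29  0.19 -0.09] g 0.178 j [-0.36  0.59  1.42 -0.    1.12 -1.76]
```

Request:
{"op": "play_rows", "data": {
  "plan": [
    [0,0,-0.8,0,0.001,0,-1],
    [0,0,-0.8,0,0,0,-1]
  ]
}}

```text
time_s: 11.68
eef_pos: [590.7, -96.1, 102.1]
ee_rot: [0.0, 0.082, 0.997, -0.0]
force: [-1.9, -1.1, 8.0]
grip_width: 0.178
```

Request:
{"op": "play_rows", "data": {
  "plan": [
    [0,0,-0.6,0,0,0,-1],
    [0,0,-0.3,0,0,0,-1]
  ]
}}

```text
time_s: 11.85
eef_pos: [590.8, -96.2, 102.1]
ee_rot: [0.0, 0.082, 0.997, -0.0]
force: [-2.0, -1.0, 5.3]
grip_width: 0.179
```

```bash
python3 -c "
from h import *
st()"
```

```text
t 11.85 p [590.78 -96.16 102.06] yaw_y 1.4069 z [ 6.e-04 -1.e-03 -1.e+00] F [-2.  -1.   5.3] T [-0.24  0.52 -0.08] g 0.179 j [-0.36  0.59  1.43 -0.    1.12 -1.76]
```

Bottomed at 102.1, an 8.5 mm drop as specified. Now screwing clockwise.

Request:
{"op": "play_rows", "data": {
  "plan": [
    [0,0,-0.2,0,0,-0.04,-1],
    [0,0,-0.2,0,0,-0.04,-1],
    [0,0,-0.2,0,0,-0.04,-1],
    [0,0,-0.2,0,0,-0.04,-1],
    [0,0,-0.2,0,0,-0.04,-1]
  ]
}}

```text
time_s: 12.27
eef_pos: [590.7, -94.8, 102.1]
ee_rot: [0.0, 0.184, 0.983, 0.001]
force: [-2.0, -0.4, 5.4]
grip_width: 0.179
```

```bash
python3 -c "
from h import *
st()"
```

```text
t 12.27 p [590.71 -94.83 102.08] yaw_y 1.2004 z [ 4.e-04  1.e-03 -1.e+00] F [-2.  -0.4  5.4] T [-0.03  0.35  0.02] g 0.179 j [-0.36  0.59  1.43  0.    1.12 -1.56]
```

Request:
{"op": "play_rows", "data": {
  "plan": [
    [0,-0.4,-0.2,0,0,-0.04,-1],
    [0,0,-0.2,0,0,-0.04,-1],
    [0,0,-0.2,0,0,-0.04,-1],
    [0,0,-0.2,0,0,-0.04,-1],
    [0,0,-0.3,0,0,-0.04,-1]
  ]
}}

```text
time_s: 12.68
eef_pos: [590.7, -94.0, 102.0]
ee_rot: [0.0, 0.286, 0.958, 0.001]
force: [-1.2, -0.0, 5.3]
grip_width: 0.178
```

Request:
{"op": "play_rows", "data": {
  "plan": [
    [0,0,-0.4,0,0,-0.04,-1],
    [0,0,-0.4,0,0,-0.04,-1],
    [0,0,-0.4,0,0,-0.04,-1],
    [0,0,-0.4,0,0,-0.04,-1],
    [0,0,-0.4,0,0,-0.04,-1]
  ]
}}

```text
time_s: 13.1
eef_pos: [590.6, -93.3, 101.7]
ee_rot: [0.0, 0.384, 0.923, 0.002]
force: [-2.7, -1.0, 5.2]
grip_width: 0.182
```

```bash
python3 -c "
from h import *
st()"
```

```text
t 13.1 p [590.62 -93.35 101.71] yaw_y 0.7828 z [ 0.0019  0.0028 -1.    ] F [-2.7 -1.   5.2] T [-0.12  0.41  0.07] g 0.182 j [-0.35  0.59  1.43  0.    1.12 -1.14]
```

Request:
{"op": "play_rows", "data": {
  "plan": [
    [0,0,-0.4,-0.0028,0.0019,-0.04,-1],
    [0,0,-0.4,0,0,-0.04,-1],
    [0,0,-0.4,0,0,-0.04,-1],
    [0,0,-0.4,0,0,-0.04,-1],
    [0,0,-0.4,0,0,-0.04,-1]
  ]
}}

```text
time_s: 13.52
eef_pos: [590.9, -92.8, 101.4]
ee_rot: [0.001, 0.478, 0.878, 0.0]
force: [-1.2, 0.3, 4.1]
grip_width: 0.176
```

```bash
python3 -c "
from h import *
st()"
```

```text
t 13.52 p [590.86 -92.82 101.36] yaw_y 0.5739 z [ 1.3e-03 -1.0e-04 -1.0e+00] F [-1.2  0.3  4.1] T [-0.15  0.27 -0.03] g 0.176 j [-0.35  0.59  1.43  0.    1.12 -0.93]
```

Request:
{"op": "play_rows", "data": {
  "plan": [
    [0,0,-0.6,0,0.001,-0.04,-1],
    [0,0,-0.6,0,0,-0.04,-1],
    [0,0,-0.6,0,0,-0.04,-1],
    [0,0,-0.6,0,0,-0.04,-1],
    [0,0,-0.6,0,0,-0.04,-1]
  ]
}}

```text
time_s: 13.93
eef_pos: [591.4, -92.6, 100.3]
ee_rot: [0.001, 0.567, 0.824, 0.0]
force: [-2.4, -0.9, 6.9]
grip_width: 0.175
```

```bash
python3 -c "
from h import *
st()"
```

```text
t 13.93 p [591.39 -92.57 100.31] yaw_y 0.3648 z [ 2.2e-03 -7.0e-04 -1.0e+00] F [-2.4 -0.9  6.9] T [-0.17  0.42  0.04] g 0.175 j [-0.35  0.6   1.43  0.    1.12 -0.72]
```

Now 1.05 mm per 0.21 rad, so it is on the ramp. Continuing.

Request:
{"op": "play_rows", "data": {
  "plan": [
    [0,0,-0.6,0.0007,0.002,-0.04,-1],
    [0,0,-0.6,0,0,-0.04,-1],
    [0,0,-0.6,0,0,-0.04,-1],
    [0,0,-0.6,0,0,-0.04,-1],
    [0,0,-0.6,0,0,-0.04,-1]
  ]
}}

```text
time_s: 14.35
eef_pos: [591.9, -92.4, 99.2]
ee_rot: [0.001, 0.65, 0.76, 0.0]
force: [-2.8, -0.6, 5.2]
grip_width: 0.176
```

```bash
python3 -c "
from h import *
st()"
```

```text
t 14.35 p [591.92 -92.42  99.22] yaw_y 0.1556 z [ 2.1e-03 -9.0e-04 -1.0e+00] F [-2.8 -0.6  5.2] T [-0.18  0.31  0.04] g 0.176 j [-0.35  0.6   1.43 -0.    1.11 -0.51]
```

Request:
{"op": "play_rows", "data": {
  "plan": [
    [0,0,-0.6,0.001,0.002,-0.04,-1],
    [0,0,-0.6,0,0,-0.04,-1],
    [0,0,-0.6,0,0,-0.04,-1]
  ]
}}

```text
time_s: 14.6
eef_pos: [592.4, -92.5, 98.9]
ee_rot: [0.001, 0.696, 0.718, 0.0]
force: [-2.0, -0.9, 7.5]
grip_width: 0.181
```

```bash
python3 -c "
from h import *
st()"
```

```text
t 14.6 p [592.36 -92.48  98.95] yaw_y 0.0303 z [ 1.6e-03 -7.0e-04 -1.0e+00] F [-2.  -0.9  7.5] T [-0.16  0.54  0.04] g 0.181 j [-0.35  0.6   1.43 -0.    1.11 -0.38]
```

Request:
{"op": "play_rows", "data": {
  "plan": [
    [0,0,-0.6,0.001,0.0016,-0.04,-1],
    [0,0,-0.6,0,0,-0.04,-1]
  ]
}}

```text
time_s: 14.77
eef_pos: [592.6, -92.5, 98.9]
ee_rot: [0.0, 0.726, 0.688, 0.0]
force: [-3.1, -1.5, 6.7]
grip_width: 0.18
```

```bash
python3 - <<'E'
from h import *
st()
o=[]
for n in('scene','side'):
    c=cap(n,n+'2'); u,v=[int(round(t)) for t in proj(c,[592,-96,95])]
    o.append(cv2.resize(c['img'][v-28:v+28,u-28:u+28],(396,396),interpolation=cv2.INTER_CUBIC))
cv2.imwrite('pics/i2.png',np.hstack(o))
E
```

```text
t 14.77 p [592.62 -92.47  98.95] yaw_y -0.0532 z [ 1.e-03 -2.e-04 -1.e+00] F [-3.1 -1.5  6.7] T [-0.1   0.6   0.12] g 0.18 j [-0.35  0.6   1.42  0.    1.12 -0.3 ]
```

View pics/i2.png

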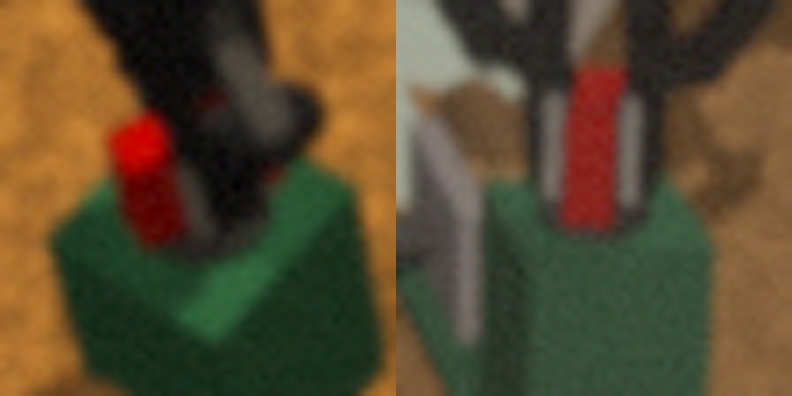

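The flange appears flat on the pillar in both crops, at (205,240) and (595,225). z has stalled at 98.95. A little more turn will confirm binding.

Request:
{"op": "play_rows", "data": {
  "plan": [
    [0,0,-0.6,0,0.001,-0.04,-1],
    [0,0,-0.6,0,0,-0.04,-1]
  ]
}}

```text
time_s: 15.03
eef_pos: [592.6, -92.4, 98.9]
ee_rot: [0.0, 0.753, 0.658, -0.0]
force: [-3.4, -0.8, 8.2]
grip_width: 0.179
```

```bash
python3 -c "
from h import *
st()"
```

```text
t 15.03 p [592.63 -92.4   98.95] yaw_y -0.1337 z [ 3.e-04 -4.e-04 -1.e+00] F [-3.4 -0.8  8.2] T [-0.09  0.74  0.09] g 0.179 j [-0.35  0.6   1.42 -0.    1.12 -0.22]
```

Request:
{"op": "play_rows", "data": {
  "plan": [
    [0,0,-0.4,0,0,-0.04,-1],
    [0,0,-0.2,0,0,-0.03,-1]
  ]
}}

```text
time_s: 15.2
eef_pos: [592.4, -92.4, 98.9]
ee_rot: [0.0, 0.776, 0.63, -0.0]
force: [-2.0, -2.4, 3.8]
grip_width: 0.175
```

```bash
python3 -c "
from h import *
st()"
```

```text
t 15.2 p [592.38 -92.36  98.93] yaw_y -0.2068 z [-4.e-04 -6.e-04 -1.e+00] F [-2.  -2.4  3.8] T [-0.27  0.27  0.15] g 0.175 j [-0.35  0.6   1.42 -0.    1.12 -0.14]
```

Torque is rising while z stays flat, so it is seated. Releasing and lifting.

Request:
{"op": "play_rows", "data": {
  "plan": [
    [0,0,0.1,0,0,0,-1],
    [0,0,0,0,0,0,-0.2],
    [0,0,0,0,0,0,-0.2],
    [0,0,0,0,0,0,-0.2],
    [0,0,0,0,0,0,-0.2]
  ]
}}

```text
time_s: 15.62
eef_pos: [592.0, -91.3, 97.6]
ee_rot: [-0.001, 0.776, 0.631, -0.0]
force: [-0.7, 0.6, 0.4]
grip_width: 0.402
```

Request:
{"op": "play_rows", "data": {
  "plan": [
    [0,0,3,0,0,0,0],
    [0,0,10,0,0,0,0],
    [0,0,20,0,0,0,0],
    [0,0,25,0,0,0,0],
    [0,0,30,0,0,0,0]
  ]
}}

```text
time_s: 16.03
eef_pos: [588.9, -89.9, 184.2]
ee_rot: [-0.007, 0.775, 0.631, -0.003]
force: [0.1, -0.2, -0.4]
grip_width: 0.496
```

Request:
{"op": "play_rows", "data": {
  "plan": [
    [-20,20,25,0,0,0,0],
    [-25,25,20,0,0,0,0],
    [-25,25,20,0,0,0,0],
    [-10,10,0,0,0,0,0],
    [0,0,0,0,0,0,0]
  ]
}}

```text
time_s: 16.45
eef_pos: [507.3, -8.4, 262.7]
ee_rot: [-0.0, 0.776, 0.631, 0.002]
force: [-0.3, -0.6, 0.1]
grip_width: 0.499
```

```bash
python3 - <<'E'
from h import *
st()
o=[]
for n in('scene','side'):
    c=cap(n,n+'3'); u,v=[int(round(t)) for t in proj(c,[592,-96,95])]
    o.append(cv2.resize(c['img'][v-28:v+28,u-28:u+28],(396,396),interpolation=cv2.INTER_CUBIC))
    a=cv2.absdiff(c['img'],load(n+'0')['img']).max(2)
    print(n,[(k,int(a[int(q[1])-12:int(q[1])+12,int(q[0])-12:int(q[0])+12].mean())) for k,p in(('mug',[735,121,50]),('flask',[770,319,55]),('knife',[426,33,10])) for q in[proj(c,p)]])
    m=((c['img'][...,2]>120)&(c['img'][...,1]<70)&(c['img'][...,0]<70)).astype(np.uint8);print([b for b in blobs(m)[0]])
    for z in(96,132): print(z,proj(c,[592,-95.5,z]))
cv2.imwrite('pics/i3.png',np.hstack(o))
E
```

```text
t 16.45 p [507.26  -8.42 262.7 ] yaw_y -0.2051 z [ 0.0018  0.0027 -1.    ] F [-0.3 -0.6  0.1] T [ 0.04 -0.02 -0.05] g 0.499 j [-0.25  0.25  1.5   0.    1.39 -0.04]
scene [('mug', 7), ('flask', 6), ('knife', 7)]
[([170, 177, 11, 7, 33], [174.8, 179.5]), ([475, 177, 19, 7, 23], [484.5, 179.3]), ([147, 225, 24, 13, 167], [157.9, 230.9]), ([495, 273, 15, 16, 69], [501.5, 280.0]), ([460, 329, 11, 13, 33], [465.2, 335.4]), ([424, 333, 12, 18, 47], [428.7, 343.8]), ([432, 353, 38, 31, 222], [450.1, 369.7]), ([456, 362, 16, 14, 53], [464.8, 368.0]), ([412, 371, 10, 9, 29], [415.8, 375.5]), ([417, 376, 15, 8, 34], [423.2, 380.1])]
96 [160.45209137 241.62123032]
132 [157.80036452 230.16983498]
side [('mug', 5), ('flask', 6), ('knife', 7)]
[([262, 130, 11, 21, 134], [266.0, 139.5]), ([351, 216, 8, 12, 65], [354.7, 221.4]), ([109, 274, 31, 45, 365], [124.6, 289.8])]
96 [266.95278807 147.44421587]
132 [267.44190222 132.7558265 ]
```

View pics/i3.png

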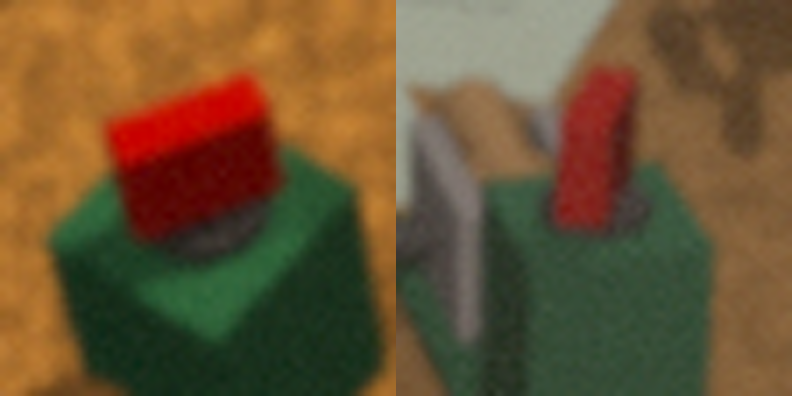

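The final crops show the screw upright, its flange flat on the pillar top, at (215,235) and (600,215), and nothing touching it. The mug, flask and knife areas are unchanged. Handing in.

```bash
python3 -c "
from rig import ctrl
print(ctrl.finish_job())"
```

```text
the job is handed in; nothing more can be done
None
```

I took the screw from its stand, lowered it into the well and screwed it home clockwise. I then let go, pulled the arm clear and handed the job in at about 16.5 s of the 72 s allowed; no verdict was reported.

- **Feeling for the thread:** I touched the land at the predicted height and turned clockwise under light pressure until the lugs dropped 8.5 mm into the slots. The highest vertical force I read was about 12 N, well under 25 N. These readings came only at the end of each move call, so a brief peak in between would not show.
- **Screwing home:** I turned it about 1.6 rad clockwise. Over the last 0.24 rad the height stayed at 98.95 mm and the torque began to rise. The total drop from the land was about 11.8 mm against a nominal 12 mm, within measuring error.
- **Last pictures:** The screw stands upright with its flange flat on the pillar and the gripper clear of it. The image areas around the mug, flask and knife match the first pictures.
- **What disagreed:**
  - The first grip sat too high, so I regripped once about 7 mm lower.
  - The grip was also about 2 mm off the screw's axis along the wing; the tool moved with it and side forces stayed under about 4 N.
  - The final torque was only about 0.15 N m, so the screw is seated but not hard-tightened.

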